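Catch the tiles from the chute

TASK

Draw the plywood catch box out from the drying rack, stand it clear on the bench and let go; then take it by its handle, hold it up under the tile chute and press its plain end gently against the push plate until the gate rises and all three tiles have slid into the held box, none touched by the fingers or landing on the bench. Then stand the box with its tiles upright in the middle of the cork work board and let go, leaving the gate closed and the other things on the bench undisturbed.

Things in the scene. Friction and masses are not known exactly. Their poses are not given: they have to be found in the camera images.
- catch_box: open-topped plywood box, 170 mm (x) x 140 mm (y) x 65 mm high, walls and floor 9 mm thick, 0.3 kg give or take a quarter. Origin: centre of its underside; z up out of its mouth. A flat wooden D-handle stands off its -x end; the +x end is plain. It starts with the handle under the rack, plain end out.
- front_rim (a point): top of the catch box's plain end wall (9 mm thick, 140 mm wide), middle of the wall: 80.5 mm to +x of the box's origin, 65 mm above its underside
- handle: the D-handle of the catch box: an upright wooden bar along the box's y, 14 mm thick (in x), 96 mm wide, 30 mm tall, joined to the box by an arm at either end; 68 mm clear between the arms. Behind the bar there are 45 mm clear to the box wall. Origin: on the box's -x end wall at its underside; axes as the box
- handle_grip (a point): centre of the handle's bar, 137 mm to -x of the box's origin and 47 mm above its underside (bar from 32 to 62 mm); axes as the box
- rack: fixed low drying rack: two boards 280 (x) x 200 (y) x 12 mm, undersides 85 and 159 mm above the bench; 16 mm legs at x +-130, y +-90 mm. Origin: on the bench below its middle. The catch box stands before its -y edge (y = -100 mm) with the handle below the board, so it comes out towards the rack's -y, lifted at most 20 mm until the handle is out
- chute: fixed tile chute. Origin: on the bench straight below the middle of the lip; +x points back under the chute, so tiles slide towards -x. The trough, 90 mm wide inside with 50 mm sides, rises from the lip at 38 degrees for 230 mm towards +x; stand legs from 100 mm behind the lip, foot plate (12 mm high) from 65 mm behind; guide posts at the lip stand 65 mm off the floor
- lip (a point): middle of the trough floor's lower edge, 200 mm above the bench, 0 mm in the chute's x and y; axes as the chute. The trough's floor is 6 mm thick; a fixed strip crosses the trough 29 mm over its floor, just behind the gate
- gate (a joint): steel gate plate across the trough at the lip; 0 closed, 0.045 m fully raised. It is linked to the push plate and rises 1.5 mm for each mm the plate is pushed; the tiles (20 mm thick) come through when it is up 22 mm or more. It closes by spring when the plate is let go
- push_plate (a joint): upright steel push plate under the chute, 90 mm wide, from 115 to 185 mm above the bench; 0 at rest, slides 30 mm towards the chute's +x to a stop. Sprung: about 4 N to start, about 7 N at the stop
- plate_face (a point): middle of the push plate's front face, 150 mm above the bench; at rest 25 mm behind the lip in the chute's x. Axes as the chute; moves with the plate
- tile_oblong: a wooden tile block, 60 x 46 x 20 mm, first in the chute, against the gate. Origin: centre of its underside. All three tiles lie one behind another in the trough, slide freely, and weigh 30 to 40 g
- tile_round: a round wooden tile, 60 mm across, 20 mm thick, second in the chute; origin: centre of its underside
- tile_bar: a wooden tile block, 60 x 32 x 20 mm, third in the chute; origin: centre of its underside
- work_board: cork work board fixed on the bench, 260 (x) x 240 (y) x 12 mm thick; origin at the centre of its underside
- paint_jar: bystander: tall closed jar, 76 mm across, 135 mm high; origin at its underside
- tub_a: bystander: low round white tub, 72 mm across, 50 mm high, standing on the bench in front of or below the chute's lip; origin at its underside
- tub_b: bystander: round white tub, 80 mm across, 75 mm high; origin at its underside
- tub_c: bystander: round white tub, 72 mm across, 60 mm high; origin at its underside
- brush: bystander: paint brush lying on the bench, 200 mm long, 42 mm wide; origin at its underside
- mug: bystander: white mug, 80 mm across, 95 mm high; origin at its underside
Not all that is in view belongs to the job. Leave any green or red look-alike of the tile_bar alone.

How it is judged:
By the outcome, as a careful person would: the job done as asked, in the order asked, and still so for the second after the job is handed in, with the robot touching nothing.
It also fails if it takes over 72 s, if anything falls off the work surface, if the arm or the gripper's body presses on something with over 40 N, if the wrist force passes 120 N, or if a joint passes its speed limit or range.

ROBOT

A 6-joint arm with a two-finger parallel gripper is mounted at the origin on the work surface. World frame = base frame: x ahead of the robot, y to its left, z up, the work surface at z = 0. Lengths are in m, angles in rad, forces in N, time in s.
With the tool pointing down it reaches from about 0.325 to 1 m from the base axis. Payload 5.1 kg.
Tool frame: the origin (TCP) lies on the mounting face of the last link; the fingertips stand 173 mm ahead of it and the grasp point (between the pads) lies 155 mm ahead of it (robot.tips_ahead is the distance from the TCP to the fingertips, in m); z points along the fingers, y is the line along which they close (so a half turn about z gives the same grasp; the last joint's range is limited). The gripper opens to 85 mm and grips with 20 to 120 N. Pads are 22 mm wide; open, the fingers measure 114 mm over their backs; the gripper's body (76 mm by 85 mm) begins 54 mm behind the grasp point. The pads swing forward as they close: fully open they stand 13 mm farther back than shut.
Start: joints at [-1.362, 0.124, 1.65, -0, 1.367, -0.083], TCP at [0.187, -0.623, 0.405] pointing down, gripper open.
Joint ranges: [-2.61, 2.61], [-1.02, 2.33], [0.03, 2.71], [-1.35, 4.49], [0.32, 2.68], [-2.91, 2.91]. Speed limits (rad/s): [2.57, 2.57, 3.14, 3.14, 3.14, 3.14].

INTERFACE

Orientations are given as a rotation vector (axis times angle).
In Python, from bench import robot gives the robot as it stands.
- The arm moves only by the tool jog_arm, never from a script. Its argument "steps" is a list that holds one entry, the list of rows, each a list of 7 numbers: the finger opening in mm, from 0 to 85.4, then the shift along the world's x, y, z in mm, then the turn, a rotation vector about the world's x, y, z in degrees. A call has 1 to 5 rows; each row shifts and turns the commanded pose from where the row before left it; what a row does not reach is not made up. A row lasts 1/12 s, in which the tool goes at most 41.7 mm and 7.16 degrees, less where a joint would pass 70% of its speed; a pose out of reach is approached as far as the arm can. A call is refused whole if a number of a shift passes 41.7 or a number of a turn 7.16, either way. A call with a gripper value outside its range is refused whole. The fingers move at their own pace and stop on an object; the grip force is fixed at half the most. Time passes only in rows, so rows that do not move let the fingers close. It gives the time, the measured TCP pose, the force, the opening and the grip force at its end, in the units of the state.
- robot.state(): the state, without advancing time (a new reading comes with each control period).
- robot.capture(name): name is "scene" or "top" or "wrist"; returns (picture, depth): 384x512x3 uint8, blue, green, red; 384x512 float32, m along the optical axis (not along the pixel's ray), 0 where there is no reading.
- robot.camera_params(name): a dict with "vfov" (degrees; the focal length in pixels is half the picture's height over the tangent of half this angle, whatever the lens; pixels are square), "cx", "cy" (the principal point, pixels), "k1" (the pictures are not rectified: a ray, as slopes to the right and down, at radius r is drawn at 1 + k1 r^2 times it, then the intrinsics apply), "cam_to_world" (4x4, takes a point from camera to world coordinates). Camera axes: x right, y up, looking along -z (the intrinsics and any distortion apply to the point x, -y, -z); pixel columns grow to the right and rows downward; lengths in m; the calibration is good to about 2 mm. A picture is of the moment at which its call begins: read the wrist's pose just before it. camera_params takes no time and is no camera call; for the wrist camera it gives the pose at the moment of the call.
- robot.finish_job(): hands the job in; it is judged then, once.
Trained networks look in the newest picture that a camera, given by its name, has taken for a name from the list of things; names that differ only in an ending like _2 or _b are one class to them, and where a whole thing is asked for, a point or a joint stands for the part that bears it (a point fixed in the world has none). Each returns a list of dicts, best first, with "confidence" (0 to 1); they miss things now and then, are a little off and sometimes report something else, mostly with a low value. They report only what shows in the picture. A call takes as long as a camera call. They do not tell look-alikes from the thing itself.
- robot.find_in(camera, thing): "box" ([left, top, right, bottom] as shares, 0 to 1, of the picture: columns of its width, rows of its height, round what is visible of it).
- robot.silhouettes(camera, thing): "mask" (384x512 bool, what is visible of it) and "box" ([left, top, right, bottom] as shares, 0 to 1, of the picture: columns of its width, rows of its height, round what is visible of it).
- robot.mark_of(camera, thing): "position" ([column, row] as shares, 0 to 1, of the picture: columns of its width, rows of its height: a listed point, or the origin of a listed thing).
The state is a dict: "time_s": time; "joint_positions": joint angles; "qd": joint speeds; "effort": joint torques, N m; "eef_pos": TCP position; "orientation": TCP orientation; "contact_force": force on the tool from outside, world axes, zero at the start; "moment": the same for the moment, N m; "opening": finger opening in m; "gripper_force": force on a finger pad.
Only numpy, scipy, OpenCV 4.12 (cv2) and the standard library are available. Lean on these libraries where they do the work, as an engineer would, in place of code of your own. Each camera call takes 0.05 s, during which the arm holds its last target. There are 200 camera calls.

## Working session

There is one attempt and no reset: what is moved stays moved. The work goes in short steps, Python scripts to look and compute and a tool call to move; the robot and the scene stay as the last step left them, time stands still between calls to the robot, and variables do not carry over. Pictures are saved under pics/ and viewed, at most 13 in all, crops included, and the job is handed in when it is done.

Besides the shell and the picture viewer there is one more tool, called after "Request:" as name([rows], argument=value, ...), one row to a line, values as JSON. jog_arm: Moves the arm, as the interface text tells. Its arguments: {"type":"object","properties":{"steps":{"type":"array","items":{"type":"array","items":{"type":"array","items":{"type":"number"}}}}},"required":["steps"]}

```bash
ls; mkdir -p pics
cat > h.py <<'E'
import numpy as np, cv2
from bench import robot
def K(p):
    f=192/np.tan(np.radians(p["vfov"])/2); return f
def ray(p,uv):
    f=K(p); uv=np.atleast_2d(np.asarray(uv,float))
    Kc=np.array([[f,0,p["cx"]],[0,f,p["cy"]],[0,0,1]])
    n=cv2.undistortPoints(uv[:,None],Kc,np.array([p["k1"],0,0,0,0.]))[:,0]
    return n
def pts(p,uv,d):
    n=ray(p,uv); d=np.asarray(d,float).reshape(-1,1)
    c=np.c_[n[:,:1]*d,-n[:,1:]*d,-d,np.ones(len(d))]
    return (c@np.array(p["cam_to_world"]).T)[:,:3]
def plane(p,uv,z):
    a=pts(p,uv,np.ones(len(np.atleast_2d(uv)))); o=np.array(p["cam_to_world"])[:3,3]
    return o+(a-o)*((z-o[2])/(a[:,2]-o[2]))[:,None]
def cloud(p,depth):
    v,u=np.mgrid[0:384,0:512]
    P=pts(p,np.c_[u.ravel(),v.ravel()],depth.ravel()).reshape(384,512,3)
    P[depth<=0]=np.nan; return P
def project(p,X):
    X=np.atleast_2d(X); c=np.c_[X,np.ones(len(X))]@np.linalg.inv(np.array(p["cam_to_world"])).T
    s=np.c_[c[:,0]/-c[:,2],-c[:,1]/-c[:,2]]; r=(s**2).sum(1,keepdims=True)
    return s*(1+p["k1"]*r)*K(p)+[p["cx"],p["cy"]]
E
python3 - <<'E'
from h import *
print(robot.state())
for c in ["scene","top"]:
    im,d=robot.capture(c); p=robot.camera_params(c); np.savez(f"{c}0.npz",im=im,d=d)
    cv2.imwrite(f"pics/{c}0.png",cv2.resize(im,(800,600),interpolation=cv2.INTER_CUBIC))
    print(c,{k:np.round(v,3).tolist() for k,v in p.items()})
    C=cloud(p,d)
    for t in ["catch_box","front_rim","handle_grip","rack","chute","lip","plate_face","work_board","paint_jar","tub_a","brush","mug","tile_bar"]:
        m=robot.mark_of(c,t)
        for q in m[:3]:
            uv=np.array(q["position"])*[512,384]; i=np.clip(uv.round().astype(int),0,[511,383])
            print(t,round(q["confidence"],2),uv.round(),np.round(C[i[1],i[0]],3))
E
```

```text
pics
{'time_s': 0.0, 'joint_positions': array([-1.36157966e+00,  1.24527599e-01,  1.65168429e+00, -1.75082311e-05,
        1.36752763e+00, -8.25766349e-02]), 'qd': array([-0.00059457,  0.00019647,  0.00046163, -0.00116152, -0.0001378 ,
       -0.00234078]), 'effort': array([-5.27724023e-04, -4.23615789e+01, -3.65448976e+01, -5.87924887e-06,
        6.99034441e-03,  1.57274326e-05]), 'eef_pos': array([ 0.18691811, -0.62228128,  0.403432  ]), 'orientation': array([-3.10609667e+00, -4.56417718e-01,  2.40102145e-04]), 'contact_force': array([ 0.29318046, -0.08085852,  0.02298645]), 'moment': array([-0.03093645,  0.01621921, -0.01375138]), 'gripper_force': 0.0, 'opening': 0.08557146682616884}
scene {'vfov': 49.774, 'cx': 252.813, 'cy': 191.428, 'k1': -0.154, 'cam_to_world': [[-0.102, -0.693, 0.714, 1.374], [0.995, -0.068, 0.075, 0.144], [-0.004, 0.718, 0.696, 0.935], [0.0, 0.0, 0.0, 1.0]]}
catch_box 0.64 [311. 224.] [0.545 0.231 0.007]
front_rim 0.56 [291. 208.] [0.486 0.169 0.01 ]
handle_grip 0.6 [374. 221.] [0.6   0.395 0.099]
handle_grip 0.48 [364. 220.] [0.645 0.354 0.149]
rack 0.89 [
[... 1451 characters left out ...]
5  0.239]
lip 0.73 [204. 206.] [0.546 0.244 0.009]
plate_face 0.72 [161. 206.] [0.543 0.344 0.172]
plate_face 0.5 [178. 207.] [0.541 0.318 0.066]
work_board 0.86 [382. 217.] [ 0.517 -0.339  0.013]
paint_jar 0.72 [382. 162.] [ 0.692 -0.325  0.059]
paint_jar 0.66 [219. 147.] [0.724 0.187 0.114]
tub_a 0.74 [383. 161.] [ 0.695 -0.327  0.063]
tub_a 0.7 [354. 149.] [ 0.729 -0.23   0.079]
tub_a 0.64 [286. 187.] [ 0.609 -0.021  0.049]
brush 0.82 [304. 244.] [ 0.428 -0.082  0.024]
brush 0.2 [316. 107.] [ 0.795 -0.075  0.312]
mug 0.63 [189. 153.] [0.721 0.299 0.005]
tile_bar 0.73 [260. 127.] [0.807 0.064 0.024]
tile_bar 0.71 [263. 253.] [0.397 0.049 0.022]
tile_bar 0.64 [255. 164.] [0.685 0.079 0.02 ]
```

View pics/scene0.png

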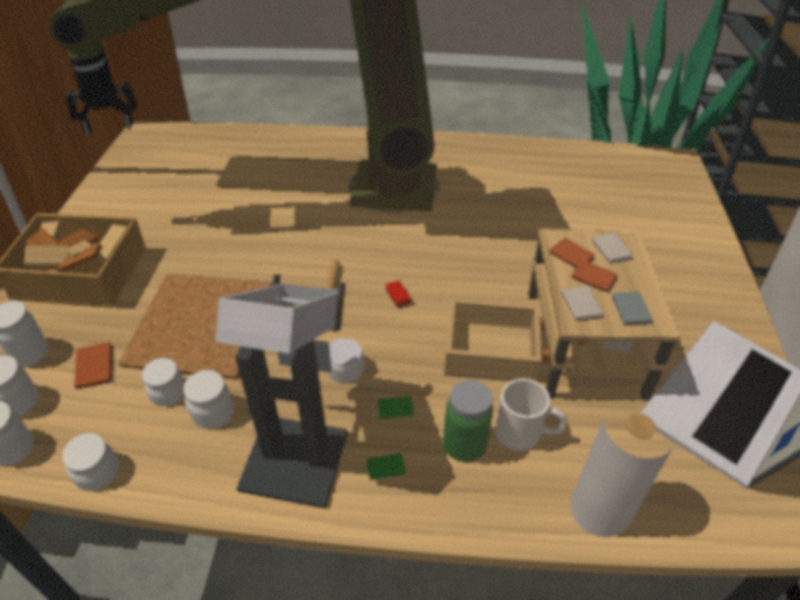

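View pics/top0.png

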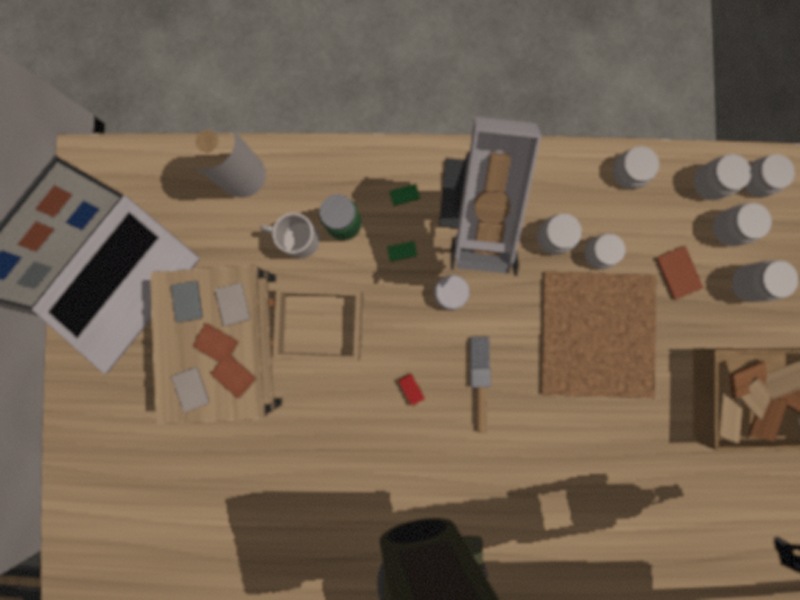

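```bash
cat > m.py <<'E'
from h import *
o={}
for c in ["top","scene"]:
    z=np.load(c+"0.npz"); p=robot.camera_params(c); C=cloud(p,z["d"]); o[c]=C
    def sel(lo,hi):
        return C[np.all((C>lo)&(C<hi),axis=2)]
    # bench check
    b=sel([.3,.05,-.05],[.38,.2,.05]); print(c,"bench z",np.median(b[:,2]),b[:,2].std())
    b=sel([.42,.12,.055],[.66,.345,.078])
    print("box rim",len(b),np.median(b[:,2]),cv2.minAreaRect(b[:,:2].astype(np.float32)), b.min(0),b.max(0))
    b=sel([.36,-.5,.006],[.67,-.19,.02]); r=cv2.minAreaRect(b[:,:2].astype(np.float32)); print("board",len(b),np.median(b[:,2]),r)
    b=sel([.3,.3,.145],[.75,.65,.19]); print("rack top",len(b),np.percentile(b,[1,99],axis=0).round(3).tolist(),cv2.minAreaRect(b[:,:2].astype(np.float32)))
    b=sel([.6,-.25,.14],[1.0,.08,.5]); print("chute",len(b),b.min(0),b.max(0),cv2.minAreaRect(b[:,:2].astype(np.float32)))
    b=sel([.6,-.2,.006],[1.0,.1,.02]); print("foot",len(b),cv2.minAreaRect(b[:,:2].astype(np.float32)))
    b=sel([.55,-.07,.03],[.68,.04,.07]); print("tub_a",len(b),b.min(0),b.max(0))
C=o["top"]
for (u,v) in [(z*.64,w*.64) for z,w in [(458,262),(472,262),(490,266),(508,270),(515,268),(463,230),(520,230),(470,180),(492,240),(500,170),(478,123),(538,130),(476,225)]]:
    print(round(u/.64),round(v/.64),np.round(C[int(v),int(u)],3))
im=np.load("top0.npz")["im"]
a=cv2.resize(im[60:190,270:360],None,fx=4.5,fy=4.5,interpolation=cv2.INTER_CUBIC)
b=cv2.resize(im[170:270,150:300],None,fx=2.5,fy=4.5,interpolation=cv2.INTER_CUBIC)
h=max(a.shape[0],b.shape[0]); f=lambda x:np.pad(x,((0,h-x.shape[0]),(0,0),(0,0)))
cv2.imwrite("pics/crop1.png",np.hstack([f(a),f(b)]))
E
python3 m.py
```

```text
top bench z 0.0005123886918086962 0.0024169268858513014
box rim 623 0.06525912531061318 ((0.5571058392524719, 0.2492591142654419), (0.18847091495990753, 0.17212878167629242), 88.74774169921875) [0.47070778 0.15482188 0.05507033] [0.64519005 0.34167951 0.0745817 ]
board 5805 0.013141870594504779 ((0.5160031318664551, -0.34563666582107544), (0.3056808114051819, 0.307356595993042), 0.0993480309844017)
rack top 6759 [[0.364, 0.326, 0.166], [0.64, 0.53, 0.187]] ((0.5014554262161255, 0.42877840995788574), (0.28053128719329834, 0.20188599824905396), 4.306746482849121)
chute 4170 [ 0.62780141 -0.136822    0.14017514] [ 0.86727672 -0.01131994  0.38499284] ((0.7484514713287354, -0.07807625830173492), (0.11476591229438782, 0.23310574889183044), 85.17151641845703)
foot 679 ((0.7790399789810181, -0.04865625500679016), (0.35325998067855835, 0.2970392107963562), 0.7285730838775635)
tub_a 394 [ 0.57771296 -0.06654121  0.03064885] [0.64567881 0.00423925 0.05640319]
scene bench z 0.0005614924256310827 0.0019775694615139267
box rim 788 0.06396629758750871 ((0.5560804009437561, 0.24990427494049072), (0.
[... 530 characters left out ...]
45292854309, -0.07839736342430115), (0.11298757791519165, 0.23458299040794373), 85.49451446533203)
foot 2697 ((0.7730143070220947, -0.04294808208942413), (0.2841939926147461, 0.3305549919605255), 89.62158966064453)
tub_a 405 [ 0.57887465 -0.06160585  0.03003899] [0.64717866 0.00209982 0.05463214]
458 262 [ 0.651 -0.025  0.241]
472 262 [ 0.652 -0.049  0.238]
490 266 [ 0.644 -0.079  0.236]
508 270 [ 0.639 -0.111  0.235]
515 268 [ 0.641 -0.121  0.242]
463 230 [ 0.708 -0.034  0.221]
520 230 [ 0.699 -0.121  0.281]
470 180 [ 0.768 -0.033  0.332]
492 240 [ 0.69  -0.082  0.233]
500 170 [ 0.792 -0.085  0.313]
478 123 [ 0.851 -0.041  0.361]
538 130 [ 0.839 -0.134  0.365]
476 225 [ 0.715 -0.055  0.229]
```

View pics/crop1.png

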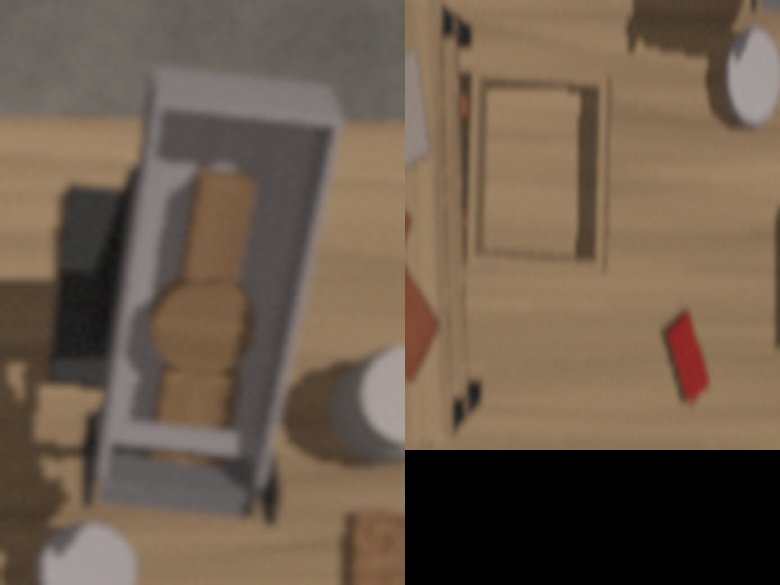

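Request:
jog_arm([
  [[85, 17, 37, 0, 0, 0, -3.3], [85, 17, 37, 0, 0, 0, -3.3], [85, 17, 37, 0, 0, 0, -3.3], [85, 17, 37, 0, 0, 0, -3.3], [85, 17, 37, 0, 0, 0, -3.3]],
])

```text
time_s: 1.82
eef_pos: [0.2723, -0.4358, 0.4047]
orientation: [3.142, 0.0, 0.0]
contact_force: [0.4, -0.6, 0.2]
opening: 0.085
gripper_force: 0.0
```

Request:
jog_arm([
  [[85, 17, 37, 0, 0, 0, 0], [85, 17, 37, 0, 0, 0, 0], [85, 17, 37, 0, 0, 0, 0], [85, 17, 37, 0, 0, 0, 0], [85, 17, 37, 0, 0, 0, 0]],
])

```text
time_s: 2.23
eef_pos: [0.3571, -0.2506, 0.405]
orientation: [3.141, 0.005, 0.001]
contact_force: [1.7, -0.6, -0.2]
opening: 0.085
gripper_force: 0.0
```

```bash
cat >> h.py <<'E'
def st():
    from scipy.spatial.transform import Rotation as R
    s=robot.state(); M=R.from_rotvec(s["orientation"]).as_matrix()
    print("t %.2f"%s["time_s"],"tcp",(s["eef_pos"]*1000).round(1),"yaw_x %.2f"%np.degrees(np.arctan2(M[1,0],M[0,0])),"zdir",M[:,2].round(3),"F",s["contact_force"].round(1),"open %.1f grip %.1f"%(s["opening"]*1000,s["gripper_force"]),"q",s["joint_positions"].round(2))
E
python3 - <<'E'
from h import *
st()
p=robot.camera_params("top"); z=np.load("top0.npz"); C=cloud(p,z["d"])
c=np.array([[607,78],[605,270],[472,262],[472,75]],float); uv=np.c_[(c[:,0]-405)/2.5+150,c[:,1]/4.5+170]-.4
print("box corners",plane(p,uv,.065).round(4).tolist())
# box rim points both cams
for cam in ["top","scene"]:
    pp=robot.camera_params(cam); D=cloud(pp,np.load(cam+"0.npz")["d"])
    b=D[np.all((D>[.44,.14,.058])&(D<[.65,.30,.072]),axis=2)]; b=b[(b[:,1]<.25)]
    e=b[b[:,1]<.175]; print(cam,"rim xr",np.percentile(b[:,0],[1,50,99]).round(4),"end y",np.percentile(e[:,1],[2,50,98]).round(4),"slope",np.polyfit(e[:,0],e[:,1],1).round(3),"z",np.median(e[:,2]).round(4))
# work board
    b=D[np.all((D>[.36,-.5,.006])&(D<[.67,-.19,.02]),axis=2)]
    m=robot.silhouettes(cam,"work_board")[0]["mask"]; P=D[m]; print("board mask",cv2.minAreaRect(P[np.isfinite(P).all(1)][:,:2].astype(np.float32)))
a=np.radians(-4.7); c0=np.array([.7483,-.0782]); ex=np.array([np.cos(a),np.sin(a)]); ey=np.array([-ex[1],ex[0]])
b=C[np.all((C>[.6,-.25,.19])&(C<[1.,.08,.5]),axis=2)]; s=(b[:,:2]-c0)@ex; t=(b[:,:2]-c0)@ey
h=b[:,2]-.2-np.tan(np.radians(38))*s
k=(abs(t)<.04)&(s>-.03)&(s<.09); print("floor h hist",np.histogram(h[k]*1000,bins=np.arange(20,110,5)))
f=k&(h<np.percentile(h[k],40)); print("lip s:",-np.percentile(h[f],[5,20,50])/np.tan(np.radians(38)))
E
```

```text
t 2.23 tcp [ 357.1 -250.6  405. ] yaw_x 0.18 zdir [ 0.001 -0.001 -1.   ] F [ 1.7 -0.6 -0.2] open 85.0 grip 0.0 q [-0.74 -0.38  2.1   0.    1.41  0.83]
box corners [[0.6063, 0.1546, 0.065], [0.4733, 0.1548, 0.065], [0.4761, 0.3215, 0.065], [0.6062, 0.3247, 0.065]]
top rim xr [0.471  0.5435 0.611 ] end y [0.1552 0.1605 0.1726] slope [-0.006  0.164] z 0.0655
board mask ((0.5276225805282593, -0.3459658920764923), (0.25164487957954407, 0.2610117495059967), 89.53324890136719)
scene rim xr [0.4675 0.5559 0.6122] end y [0.1528 0.159  0.1739] slope [-0.011  0.166] z 0.0652
board mask ((0.6198070645332336, -0.2983216345310211), (0.36150938272476196, 0.47081291675567627), 88.5499267578125)
floor h hist (array([  0,   0,   0,   0,   0,  18, 558, 371,  23,  19,  30, 396, 244,
         3,   0,   0,  17]), array([ 20,  25,  30,  35,  40,  45,  50,  55,  60,  65,  70,  75,  80,
        85,  90,  95, 100, 105]))
lip s: [-0.06502096 -0.06682423 -0.06878984]
```

Request:
jog_arm([
  [[85, 16, 37, 0, 0, 0, 0], [85, 16, 37, 0, 0, 0, 0], [85, 16, 37, 0, 0, 0, 0], [85, 17, 37, 0, 0, 0, 0], [85, 17, 37, 0, 0, 0, 0]],
])

```text
time_s: 2.75
eef_pos: [0.4392, -0.0662, 0.4052]
orientation: [3.141, 0.004, 0.002]
contact_force: [0.8, -0.7, -0.2]
opening: 0.0852
gripper_force: 0.0
```

Request:
jog_arm([
  [[85, 17, 37, 0, 0, 0, 0], [60, 17, 37, 0, 0, 0, 0], [60, 17, 37, 0, 0, 0, 0], [60, 17, 37, -10, 0, 0, 0], [60, 17, 37, -15, 0, 0, 0]],
])

```text
time_s: 3.17
eef_pos: [0.5244, 0.1175, 0.3822]
orientation: [-3.141, -0.006, -0.007]
contact_force: [0.3, -0.5, 0.1]
opening: 0.0602
gripper_force: 0.0
```

Request:
jog_arm([
  [[60, 17, 37, 0, 0, 0, 0], [60, 0, 0, -15, 0, 0, 0], [60, 0, 0, 0, 0, 0, 0]],
])

```text
time_s: 3.42
eef_pos: [0.5402, 0.154, 0.3624]
orientation: [3.14, 0.01, -0.008]
contact_force: [-0.3, 0.2, -1.5]
opening: 0.0601
gripper_force: 0.0
```

Run:
```python
from h import *
st()
p=robot.camera_params("wrist"); im,d=robot.capture("wrist"); C=cloud(p,d); np.savez("w1.npz",im=im,d=d)
b=C[np.all((C>[.44,.13,.06])&(C<[.65,.19,.072]),axis=2)]
print("rim end",len(b),np.percentile(b,[3,50,97],axis=0).round(4).tolist(),np.polyfit(b[:,0],b[:,1],1))
b=C[np.all((C>[.44,.13,.06])&(C<[.65,.30,.072]),axis=2)]; print(np.percentile(b,[1,99],axis=0).round(4).tolist())
p=robot.camera_params("top")
P=plane(p,np.array([[543,273],[655,272],[655,397],[541,395]])*.64-.2,.012); print("board",P.round(4).tolist(),P.mean(0))
cv2.imwrite("pics/w1.png",cv2.resize(im,(640,480)))
```

```text
t 3.42 tcp [540.2 154.  362.4] yaw_x 0.38 zdir [-0.005 -0.001 -1.   ] F [-0.3  0.2 -1.5] open 60.1 grip 0.0 q [ 0.18 -0.04  1.89 -0.    1.29  1.75]
rim end 2034 [[0.4711, 0.1544, 0.0645], [0.5496, 0.1613, 0.0662], [0.6083, 0.1874, 0.0675]] [-0.01742121  0.17395685]
[[0.4702, 0.1543, 0.0608], [0.6113, 0.2979, 0.0677]]
board [[0.6553, -0.2248, 0.012], [0.6609, -0.4654, 0.012], [0.3972, -0.4632, 0.012], [0.4003, -0.2209, 0.012]] [ 0.5284382  -0.34357905  0.012     ]
```

View pics/w1.png

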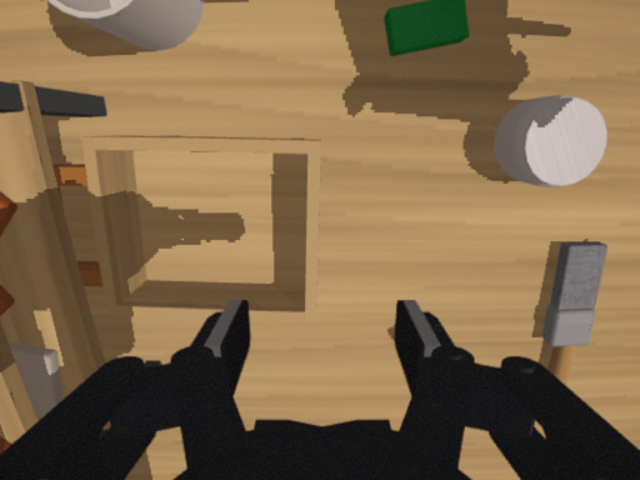

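Request:
jog_arm([
  [[60, 0, 5, -36, 0, 0, -0.5], [60, 0, 0, -36, 0, 0, 0], [60, 0, 0, -36, 0, 0, 0], [60, 0, 0, -30, 0, 0, 0], [60, 0, 0, -6, 0, 0, 0]],
])

```text
time_s: 3.88
eef_pos: [0.5377, 0.1558, 0.2162]
orientation: [3.139, -0.011, -0.015]
contact_force: [-1.0, -0.1, -1.3]
opening: 0.0595
gripper_force: 0.0
```

Request:
jog_arm([
  [[0, 0, 0, 0, 0, 0, 0], [0, 0, 0, 0, 0, 0, 0], [0, 0, 0, 0, 0, 0, 0], [0, 0, 0, 0, 0, 0, 0], [0, 0, 0, 0, 0, 0, 0]],
])

```text
time_s: 4.3
eef_pos: [0.5417, 0.158, 0.2248]
orientation: [-3.14, 0.009, -0.009]
contact_force: [-1.0, 0.9, 6.1]
opening: 0.0072
gripper_force: 61.5
```

Request:
jog_arm([
  [[0, 0, -10, 2, 0, 0, 0], [0, 0, -20, 0, 0, 0, 0], [0, 0, -20, 0, 0, 0, 0], [0, 0, -20, 0, 0, 0, 0], [0, 0, -20, 0, 0, 0, 0]],
])

```text
time_s: 4.72
eef_pos: [0.5405, 0.067, 0.2247]
orientation: [-3.14, 0.007, -0.004]
contact_force: [0.6, 2.7, 2.2]
opening: 0.0074
gripper_force: 61.0
```

Request:
jog_arm([
  [[0, -5, -15, 0, 0, 0, 0], [0, -10, -15, 0, 0, 0, 0], [0, -5, -12, 0, 0, 0, 0], [0, 0, -3, -2, 0, 0, 0], [0, 0, 0, 0, 0, 0, 0]],
])

```text
time_s: 5.13
eef_pos: [0.5205, 0.0225, 0.2247]
orientation: [-3.139, 0.01, 0.0]
contact_force: [-8.4, 5.0, 17.2]
opening: 0.0072
gripper_force: 63.2
```

Run:
```python
from h import *
st()
p=robot.camera_params("top"); im,d=robot.capture("top"); C=cloud(p,d)
b=C[np.all((C>[.40,.0,.04])&(C<[.64,.31,.072]),axis=2)]
print(len(b),np.percentile(b,[1,50,99],axis=0).round(4).tolist(),cv2.minAreaRect(b[:,:2].astype(np.float32)))
cv2.imwrite("pics/t1.png",cv2.resize(im[120:330,120:340],None,fx=2.8,fy=2.8,interpolation=cv2.INTER_CUBIC))
```

```text
t 5.13 tcp [520.5  22.5 224.7] yaw_x -0.37 zdir [-0.     0.003 -1.   ] F [-8.4  5.  17.2] open 7.2 grip 63.2 q [-0.06  0.03  2.08  0.    1.04  1.52]
781 [[0.4484, 0.0179, 0.0416], [0.5243, 0.18, 0.0638], [0.5879, 0.2457, 0.0701]] ((0.5284320116043091, 0.12275848537683487), (0.16325098276138306, 0.24673263728618622), 1.2548187971115112)
```

View pics/t1.png

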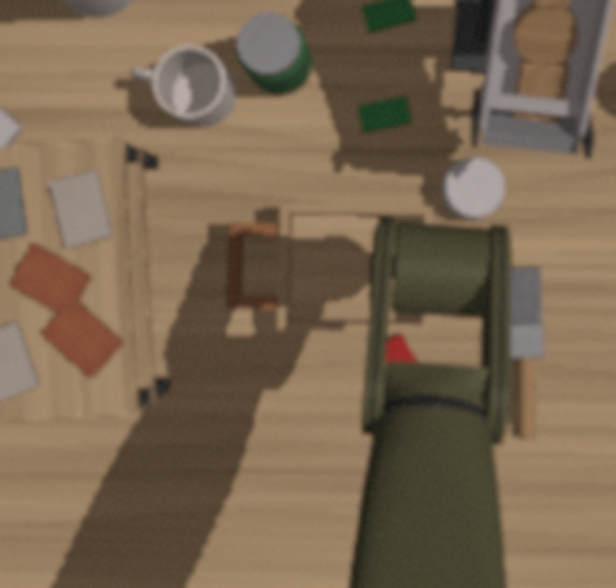

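Request:
jog_arm([
  [[0, 0, 0, 4, 0, 0, 0], [50, 0, 0, 0, 0, 0, 0], [50, 0, 0, 0, 0, 0, 0], [50, 0, 0, 0, 0, 0, 0], [50, 0, 0, 0, 0, 0, 0]],
])

```text
time_s: 5.6
eef_pos: [0.5199, 0.0226, 0.2248]
orientation: [3.141, -0.008, -0.002]
contact_force: [0.7, -0.3, -0.9]
opening: 0.05
gripper_force: 0.0
```

Request:
jog_arm([
  [[50, 0, 0, 30, 0, 0, 0], [50, 0, 0, 40, 0, 0, 0], [50, 0, 20, 30, 0, 0, 0], [50, 0, 40, 0, 0, 0, 0], [50, 0, 40, 0, 0, 0, 0]],
])

```text
time_s: 6.02
eef_pos: [0.5211, 0.1231, 0.3286]
orientation: [-3.141, 0.012, -0.009]
contact_force: [1.1, 1.0, -0.7]
opening: 0.0499
gripper_force: 0.0
```

Request:
jog_arm([
  [[45, 0, 35, 0, 0, 0, 0], [45, 0, 0, 0, 0, 0, 0], [45, 0, 0, 0, 0, 0, 0]],
])

```text
time_s: 6.27
eef_pos: [0.5199, 0.1593, 0.3249]
orientation: [3.141, -0.002, -0.001]
contact_force: [0.2, 0.2, -0.6]
opening: 0.0448
gripper_force: 0.0
```

```bash
cat > b.py <<'E'
from h import *
st()
for n in ["wrist","top","scene"]:
    p=robot.camera_params(n); im,d=robot.capture(n); C=cloud(p,d); np.savez(n+"2.npz",im=im,d=d)
    b=C[np.all((C>[.43,.0,.055])&(C<[.61,.22,.073]),axis=2)]
    h=C[np.all((C>[.43,.232,.045])&(C<[.61,.28,.072]),axis=2)]
    if len(b)>9: print(n,"box",len(b),np.percentile(b,[1,50,99],axis=0).round(4).tolist(),cv2.minAreaRect(b[:,:2].astype(np.float32)))
    if len(h)>9: print(n,"bar",len(h),np.percentile(h,[2,50,98],axis=0).round(4).tolist(),cv2.minAreaRect(h[:,:2].astype(np.float32)),np.polyfit(h[:,0],h[:,1],1))
    for t in ["handle_grip","front_rim","catch_box"]:
        for q in robot.mark_of(n,t)[:1]:
            uv=np.array(q["position"])*[512,384]; print(t,round(q["confidence"],2),uv.round(),plane(p,uv,{"h":.062,"f":.065,"c":.009}[t[0]]).round(4))
E
python3 b.py
```

```text
t 6.27 tcp [519.9 159.3 324.9] yaw_x -0.08 zdir [-0.001 -0.001 -1.   ] F [ 0.2  0.2 -0.6] open 44.8 grip 0.0 q [ 0.2  -0.05  1.96 -0.    1.23  1.77]
wrist box 10089 [[0.4481, 0.0159, 0.0556], [0.5397, 0.1145, 0.0659], [0.5872, 0.217, 0.0677]] ((0.5170502066612244, 0.11733431369066238), (0.20575551688671112, 0.14130046963691711), 89.71582794189453)
wrist bar 1550 [[0.4736, 0.2322, 0.061], [0.5232, 0.2378, 0.0631], [0.5658, 0.2437, 0.0645]] ((0.5186155438423157, 0.23828940093517303), (0.012578587979078293, 0.0962749719619751), 89.940185546875) [-0.0033616  0.239524 ]
handle_grip 0.65 [163. 199.] [[0.5219 0.2351 0.062 ]]
front_rim 0.77 [424. 207.] [[0.515  0.0185 0.065 ]]
catch_box 0.68 [314. 186.] [[0.5189 0.1014 0.009 ]]
top box 391 [[0.4482, 0.0168, 0.0594], [0.5205, 0.0569, 0.0659], [0.5874, 0.1834, 0.0702]] ((0.5177872776985168, 0.10005921125411987), (0.16824553906917572, 0.13956062495708466), 89.34878540039062)
front_rim 0.87 [277. 217.] [[0.5128 0.0091 0.065 ]]
catch_box 0.71 [246. 216.] [[0.5149 0.1049 0.009 ]]
scene box 820 [[0.4462, 0.0145, 0.0553], [0.5384, 0.115, 0.0638], [0.5895, 0.2171, 0.0692]] ((0.5188277959823608, 0.11665133386850357), (0.14856337010860443, 0.2064540535211563), 0.16290991008281708)
scene bar 110 [[0.4743, 0.233, 0.0463], [0.5269, 0.2377, 0.062], [0.5669, 0.2435, 0.066]] ((0.5193670988082886, 0.23881593346595764), (0.011246689595282078, 0.09640440344810486), 88.65806579589844) [-0.00977549  0.24353848]
handle_grip 0.82 [318. 208.] [[0.5298 0.2459 0.062 ]]
front_rim 0.76 [243. 200.] [[0.5197 0.0243 0.065 ]]
catch_box 0.84 [262. 216.] [[0.5274 0.0815 0.009 ]]
```

Request:
jog_arm([
  [[36, -1.5, 39, 0, 0, 0, 0], [36, 0, 39, 0, 0, 0, 0], [36, 0, 0, -35, 0, 0, 0], [36, 0, 0, -35, 0, 0, 0], [36, 0, 0, -20, 0, 0, 0]],
])

```text
time_s: 7.28
eef_pos: [0.5174, 0.2362, 0.2321]
orientation: [3.14, -0.005, -0.005]
contact_force: [-1.1, -0.8, -0.9]
opening: 0.0359
gripper_force: 0.0
```

Request:
jog_arm([
  [[36, 0, 0, -20, 0, 0, 0], [36, 0, 0, -11, 0, 0, 0], [36, 0, 0, 0, 0, 0, 0]],
])

```text
time_s: 7.53
eef_pos: [0.5174, 0.2353, 0.2013]
orientation: [3.14, -0.008, -0.009]
contact_force: [-0.7, -0.5, 0.2]
opening: 0.0358
gripper_force: 0.0
```

Request:
jog_arm([
  [[0, 0, 0, 0, 0, 0, 0], [0, 0, 0, 0, 0, 0, 0], [0, 0, 0, 0, 0, 0, 0], [0, 0, 0, 0, 0, 0, 0], [0, 0, 0, 0, 0, 0, 0]],
])

```text
time_s: 7.95
eef_pos: [0.5193, 0.236, 0.2059]
orientation: [-3.141, 0.008, -0.004]
contact_force: [-0.5, 1.4, 2.2]
opening: 0.0131
gripper_force: 60.0
```

```bash
python3 -c "
from h import *
st()"
```

```text
t 7.95 tcp [519.3 236.  205.9] yaw_x -0.29 zdir [ 0.002  0.001 -1.   ] F [-0.5  1.4  2.2] open 13.1 grip 60.0 q [0.33 0.16 1.97 0.   1.01 1.91]
```

Request:
jog_arm([
  [[0, 0, 0, 10, 0, 0, 0], [0, 0, 0, 20, 0, 0, 0], [0, 0, 0, 25, 0, 0, 0], [0, 0, 0, 30, 0, 0, 0], [0, 0, 0, 28, 0, 0, 0]],
])

```text
time_s: 8.37
eef_pos: [0.5182, 0.2356, 0.3186]
orientation: [3.141, -0.008, -0.001]
contact_force: [2.0, 0.8, -2.3]
opening: 0.013
gripper_force: 59.4
```

Request:
jog_arm([
  [[0, -22, -5, 0, 0, 0, 0], [0, -25, -5, 0, 0, 0, 3], [0, -25, -10, 0, 0, 0, 6], [0, -25, -15, 0, 0, 0, 6], [0, -22, -20, 0, 0, 0, 6]],
])

```text
time_s: 8.78
eef_pos: [0.3979, 0.1806, 0.3173]
orientation: [-3.088, -0.575, 0.002]
contact_force: [0.3, -1.4, -2.6]
opening: 0.013
gripper_force: 59.4
```

Request:
jog_arm([
  [[0, 0, -23, 0, 0, 0, 6], [0, 0, -23, 0, 0, 0, 6], [0, 0, -23, 0, 0, 0, 6], [0, 0, -23, 0, 0, 0, 6], [0, 0, -23, 0, 0, 0, 6]],
])

```text
time_s: 9.2
eef_pos: [0.3989, 0.0647, 0.3175]
orientation: [-2.835, -1.353, 0.001]
contact_force: [0.5, -0.5, -2.1]
opening: 0.0131
gripper_force: 59.4
```

Request:
jog_arm([
  [[0, 0, -23, 0, 0, 0, 6], [0, 0, -23, 0, 0, 0, 6], [0, 0, -23, 0, 0, 0, 6], [0, 0, -23, 0, 0, 0, 6], [0, 0, -23, 0, 0, 0, 6]],
])

```text
time_s: 9.62
eef_pos: [0.3989, -0.0503, 0.3174]
orientation: [-2.388, -2.04, 0.002]
contact_force: [0.5, -0.7, -2.7]
opening: 0.013
gripper_force: 59.4
```

```bash
cat > c.py <<'E'
from h import *
import sys
st()
a=np.radians(-4.7); lip=np.array([.6795,-.0725]); ex=np.array([np.cos(a),np.sin(a)]); ey=np.array([-ex[1],ex[0]])
s=robot.state(); g=(s["eef_pos"][:2]-lip); print("tcp in chute x,y mm",(g@ex*1e3).round(1),(g@ey*1e3).round(1))
for n in ["wrist","top","scene"]:
    p=robot.camera_params(n); im,d=robot.capture(n); C=cloud(p,d); np.savez(n+"3.npz",im=im,d=d)
    c=np.stack([(C[...,:2]-lip)@ex,(C[...,:2]-lip)@ey,C[...,2]],-1); np.save(n+"3c.npy",c)
    k=np.all((c>[-.40,-.10,.10])&(c<[.02,.12,.215]),axis=2)
    b=c[k]
    if len(b)<30: continue
    # rim points: plane fit of the top 
    q=b[(b[:,2]>.155)&(b[:,0]>g@ex+.03)]
    if len(q)>30: 
        A=np.c_[q[:,:2],np.ones(len(q))]; w=np.ones(len(q),bool)
        for _ in range(8):
            f=np.linalg.lstsq(A[w],q[w,2],rcond=None)[0]; r=q[:,2]-A@f; w=(r<.006)&(r>-.004)
        print(n,"rim plane",f.round(4),w.sum(),"x,y range",np.percentile(q[w],[1,99],axis=0).round(4).tolist(),cv2.minAreaRect(q[w][:,:2].astype(np.float32)))
cv2.imwrite("pics/"+sys.argv[1]+".png",cv2.resize(np.load(sys.argv[2]+"3.npz")["im"],(640,480)))
E
python3 c.py w3 wrist
```

```text
t 9.62 tcp [398.9 -50.3 317.4] yaw_x 81.03 zdir [-0.001 -0.    -1.   ] F [ 0.5 -0.7 -2.7] open 13.0 grip 59.4 q [-0.26 -0.4   2.27 -0.    1.27 -0.1 ]
tcp in chute x,y mm -281.5 -0.8
wrist rim plane [-0.0185  0.0161  0.1726] 6891 x,y range [[-0.2292, -0.0322, 0.1736], [-0.179, 0.0603, 0.1787]] ((-0.20401506125926971, 0.010343354195356369), (0.09888727962970734, 0.04845638945698738), 85.62105560302734)
top rim plane [-0.0027 -0.0063  0.1768] 661 x,y range [[-0.2319, -0.0905, 0.1733], [-0.0565, 0.0568, 0.1818]] ((-0.1544945389032364, -0.01585163176059723), (0.14132791757583618, 0.19211551547050476), 85.8140869140625)
scene rim plane [-0.0034 -0.005   0.1759] 373 x,y range [[-0.2335, -0.0866, 0.1727], [-0.0721, 0.0567, 0.1806]] ((-0.15736398100852966, -0.016312457621097565), (0.14025908708572388, 0.18870899081230164), 86.12566375732422)
```

View pics/w3.png

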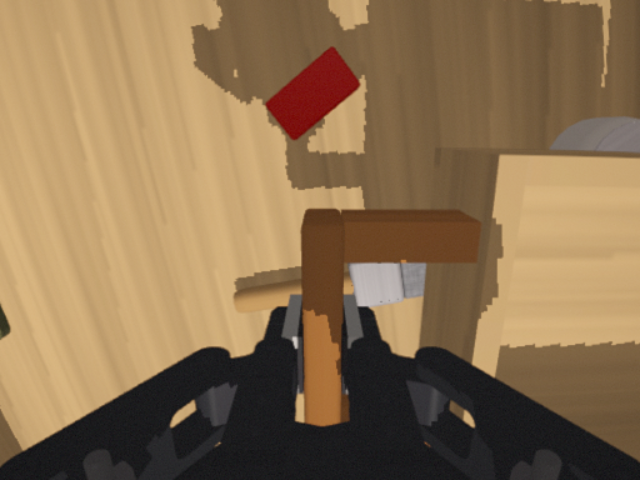

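Request:
jog_arm([
  [[0, 10, 4, 0, 0, 0, 4.1], [0, 20, -1.6, 0, 0, 0, 0], [0, 20, -1.6, 0, 0, 0, 0], [0, 15, -1.2, 0, 0, 0, 0], [0, 0, 0, 0, 0, 0, 0]],
])

```text
time_s: 10.18
eef_pos: [0.4663, -0.0489, 0.3178]
orientation: [2.319, 2.119, 0.001]
contact_force: [-1.4, -0.1, -2.2]
opening: 0.0129
gripper_force: 59.4
```

```bash
python3 c.py s3 scene
python3 - <<'E'
import numpy as np
c=np.load("top3c.npy")
# lateral extents of trough side tops
for s in (.03,.08,.12):
    k=np.all((c>[s-.01,-.09,.2])&(c<[s+.01,.09,.42]),axis=2); print(s,np.percentile(c[k][:,1],[0.5,99.5]).round(4))
E
```

```text
t 10.18 tcp [466.3 -48.9 317.8] yaw_x 84.83 zdir [ 0.001  0.    -1.   ] F [-1.4 -0.1 -2.2] open 12.9 grip 59.4 q [-0.22 -0.22  2.13  0.    1.23 -0.13]
tcp in chute x,y mm -214.4 6.0
wrist rim plane [0.0045 0.0032 0.1782] 6896 x,y range [[-0.1615, -0.0217, 0.1739], [-0.1156, 0.0716, 0.1792]] ((-0.1378529667854309, 0.021781010553240776), (0.10019482672214508, 0.048349976539611816), 88.92076873779297)
top rim plane [-0.0014 -0.0033  0.1769] 463 x,y range [[-0.1628, -0.0681, 0.1732], [0.0058, 0.0723, 0.1812]] ((-0.08568233996629715, 0.0019828155636787415), (0.14088155329227448, 0.1850515455007553), 89.3293228149414)
scene rim plane [-0.0044  0.0003  0.1752] 436 x,y range [[-0.1648, -0.0675, 0.172], [0.0074, 0.0701, 0.1795]] ((-0.08650799095630646, 0.0010696947574615479), (0.19190852344036102, 0.13938604295253754), 0.13746309280395508)
0.03 [-0.0492  0.049 ]
0.08 [-0.0472  0.0484]
0.12 [-0.0484  0.0489]
```

View pics/s3.png

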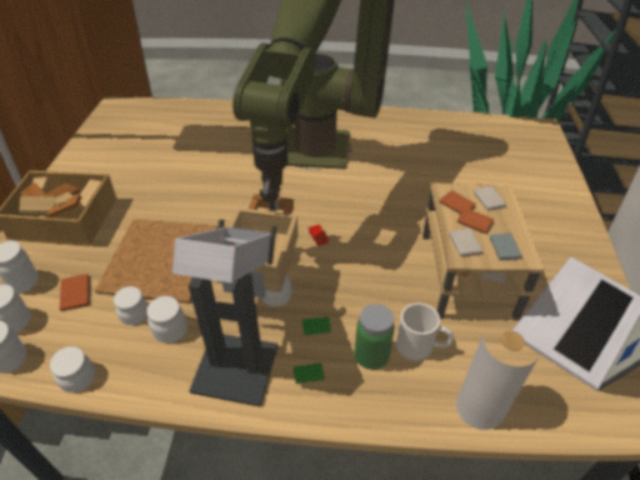

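Request:
jog_arm([
  [[0, 6, -0.5, 0, 0, 0, 0], [0, 5, -0.4, 0, 0, 0, 0], [0, 4, -0.3, 0, 0, 0, 0], [0, 4, -0.3, 0, 0, 0, 0], [0, 4, -0.3, 0, 0, 0, 0]],
])

```text
time_s: 10.75
eef_pos: [0.4875, -0.0514, 0.3171]
orientation: [-2.318, -2.117, 0.003]
contact_force: [-4.9, -0.6, -0.5]
opening: 0.013
gripper_force: 59.9
```

Request:
jog_arm([
  [[0, 3, -0.2, 0, 0, 0, 0], [0, 3, -0.2, 0, 0, 0, 0], [0, 3, -0.2, 0, 0, 0, 0], [0, 0, 0, 0, 0, 0, 0]],
])

```text
time_s: 11.08
eef_pos: [0.4968, -0.0521, 0.3171]
orientation: [-2.319, -2.118, 0.002]
contact_force: [-6.0, -0.8, -1.1]
opening: 0.013
gripper_force: 59.8
```

```bash
python3 c.py x top
```

```text
t 11.08 tcp [496.8 -52.1 317.1] yaw_x 84.81 zdir [-0.002  0.    -1.   ] F [-6.  -0.8 -1.1] open 13.0 grip 59.8 q [-0.21 -0.14  2.07 -0.    1.22 -0.12]
tcp in chute x,y mm -183.8 5.3
wrist rim plane [-0.0258  0.0188  0.173 ] 6885 x,y range [[-0.1312, -0.0226, 0.1734], [-0.0857, 0.0707, 0.1786]] ((-0.1078222244977951, 0.02125040628015995), (0.09942479431629181, 0.047861240804195404), 89.37772369384766)
top rim plane [-0.0041 -0.0012  0.1769] 385 x,y range [[-0.1312, -0.069, 0.1736], [0.0169, 0.0714, 0.1819]] ((-0.059868521988391876, 0.001163385808467865), (0.14113281667232513, 0.15692876279354095), 89.17317962646484)
scene rim plane [ 0.0786 -0.2876  0.2008] 153 x,y range [[-0.1467, -0.0443, 0.1703], [-0.0013, 0.0698, 0.2138]] ((-0.07204854488372803, 0.022259008139371872), (0.11624133586883545, 0.14078481495380402), 80.53128814697266)
```

Request:
jog_arm([
  [[0, 3, -0.2, 0, 0, 0, 0], [0, 3, -0.2, 0, 0, 0, 0], [0, 0, 0, 0, 0, 0, 0], [0, 0, 0, 0, 0, 0, 0], [0, 0, 0, 0, 0, 0, 0]],
])

```text
time_s: 11.65
eef_pos: [0.5023, -0.0525, 0.3171]
orientation: [-2.319, -2.118, 0.002]
contact_force: [-5.3, -0.3, -1.0]
opening: 0.013
gripper_force: 59.8
```

Run:
```python
from h import *
st()
a,d=robot.capture("top"); b,d2=robot.capture("scene")
f=lambda x:cv2.resize(x,(390,390),interpolation=cv2.INTER_CUBIC)
cv2.imwrite("pics/x2.png",np.hstack([f(a[60:230,250:420]),f(b[130:270,120:260])]))
```

```text
t 11.65 tcp [502.3 -52.5 317.1] yaw_x 84.81 zdir [-0.002 -0.    -1.   ] F [-5.3 -0.3 -1. ] open 13.0 grip 59.8 q [-0.21 -0.13  2.05 -0.    1.22 -0.12]
```

View pics/x2.png

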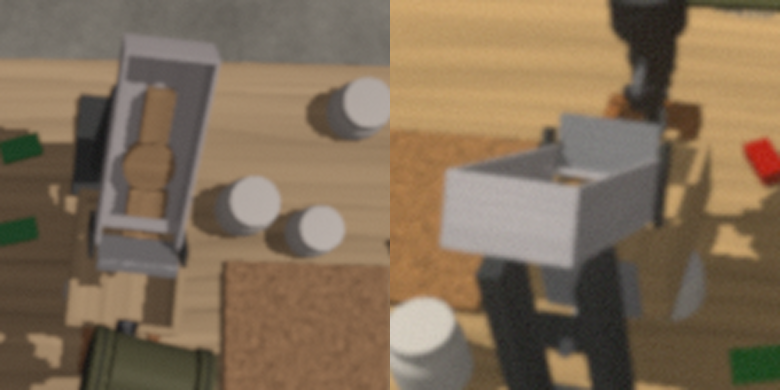

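Request:
jog_arm([
  [[0, 3, -0.2, 0, 0, 0, 0], [0, 2, -0.2, 0, 0, 0, 0], [0, 0, 0, 0, 0, 0, 0], [0, 0, 0, 0, 0, 0, 0], [0, 0, 0, 0, 0, 0, 0]],
])

```text
time_s: 12.17
eef_pos: [0.507, -0.0528, 0.3166]
orientation: [-2.318, -2.117, 0.003]
contact_force: [-6.1, -0.5, -2.8]
opening: 0.0131
gripper_force: 60.0
```

```bash
cat > g.py <<'E'
from h import *
st()
lip=np.array([.6795,-.0725]);a=np.radians(-4.7);ex=np.array([np.cos(a),np.sin(a)]);ey=np.array([-ex[1],ex[0]])
for n in ["top","scene"]:
    p=robot.camera_params(n); im,d=robot.capture(n); C=cloud(p,d)
    c=np.stack([(C[...,:2]-lip)@ex,(C[...,:2]-lip)@ey,C[...,2]],-1)
    k=np.all((c>[-.06,-.035,.2])&(c<[.0,.035,.36]),axis=2); b=c[k]
    print(n,"gate pts",len(b),np.percentile(b,[1,50,99],axis=0).round(3).tolist())
    hsv=cv2.cvtColor(im,cv2.COLOR_BGR2HSV)
    w=(hsv[...,1]>70)
    for nm,lo,hi in [("chute",[.0,-.045,.2],[.2,.045,.42]),("box",[-.12,-.065,.1],[.04,.065,.175])]:
        k=np.all((c>lo)&(c<hi),axis=2)&w; q=c[k]; print(nm,k.sum(),np.percentile(q,[2,98],axis=0).round(3).tolist() if len(q) else "")
E
python3 g.py
```

```text
t 12.17 tcp [507.  -52.8 316.6] yaw_x 84.81 zdir [-0.003  0.    -1.   ] F [-6.1 -0.5 -2.8] open 13.1 grip 60.0 q [-0.21 -0.12  2.04 -0.    1.22 -0.12]
top gate pts 501 [[-0.059, -0.034, 0.211], [-0.033, 0.001, 0.242], [-0.001, 0.035, 0.269]]
chute 59 [[0.009, -0.013, 0.222], [0.024, 0.018, 0.238]]
box 756 [[-0.114, -0.06, 0.117], [0.03, 0.059, 0.175]]
scene gate pts 575 [[-0.055, -0.034, 0.224], [-0.038, -0.002, 0.247], [-0.006, 0.034, 0.267]]
chute 9 [[0.1, -0.042, 0.203], [0.186, -0.022, 0.338]]
box 452 [[-0.115, -0.06, 0.116], [0.011, 0.064, 0.175]]
```

Request:
jog_arm([
  [[0, 0, 0, 0, 0, 0, 0], [0, 0, 0, 0, 0, 0, 0], [0, 0, 0, 0, 0, 0, 0], [0, 0, 0, 0, 0, 0, 0], [0, 0, 0, 0, 0, 0, 0]],
])

```text
time_s: 12.68
eef_pos: [0.5069, -0.0528, 0.3163]
orientation: [-2.318, -2.117, 0.004]
contact_force: [-6.5, -1.1, -3.3]
opening: 0.0131
gripper_force: 60.1
```

Run:
```python
from h import *
st()
a,d=robot.capture("top"); b,d2=robot.capture("scene")
f=lambda x:cv2.resize(x,(390,390),interpolation=cv2.INTER_CUBIC)
cv2.imwrite("pics/x3.png",np.hstack([f(a[60:230,250:420]),f(b[130:270,120:260])]))
```

```text
t 12.68 tcp [506.9 -52.8 316.3] yaw_x 84.81 zdir [-0.004  0.    -1.   ] F [-6.5 -1.1 -3.3] open 13.1 grip 60.1 q [-0.21 -0.12  2.04 -0.    1.22 -0.12]
```

View pics/x3.png

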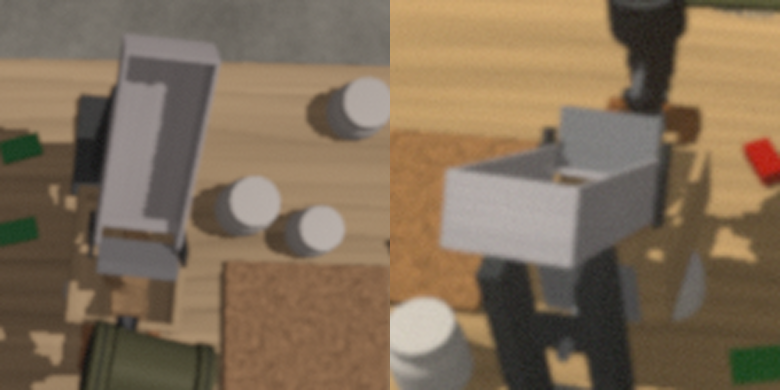

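Run:
```python
from h import *
st()
lip=np.array([.6795,-.0725]);a=np.radians(-4.7);ex=np.array([np.cos(a),np.sin(a)]);ey=np.array([-ex[1],ex[0]])
for n,pxs in [("top",[(u,v) for u in (304,311,318) for v in range(155,171,2)]),("scene",[(u,v) for u in (180,185) for v in range(188,200,2)])]:
    p=robot.camera_params(n); im,d=robot.capture(n); C=cloud(p,d); print(n)
    for u,v in pxs:
        P=C[v,u]; g=P[:2]-lip; print(u,v,(np.array([g@ex,g@ey,P[2]])*1e3).round(), im[v,u])
b=robot.capture("top")[0]
cv2.imwrite("pics/x4.png",cv2.resize(b[120:200,280:345],None,fx=7,fy=7,interpolation=cv2.INTER_CUBIC))
```

```text
t 12.78 tcp [506.9 -52.8 316.4] yaw_x 84.81 zdir [-0.004  0.    -1.   ] F [-6.  -0.1 -2.9] open 12.9 grip 60.1 q [-0.21 -0.12  2.04 -0.    1.22 -0.12]
top
304 155 [  2.  19. 244.] [139 140 149]
304 157 [ -2.  18. 238.] [140 142 150]
304 159 [ -8.  17. 236.] [104 109 121]
304 161 [  1.   6. 138.] [46 65 82]
304 163 [ -5.   6. 140.] [58 69 86]
304 165 [-23.  15. 230.] [ 95  97 101]
304 167 [-29.  15. 234.] [101 100 105]
304 169 [-35.  16. 245.] [ 99 100 104]
311 155 [  3.   1. 246.] [136 137 146]
311 157 [ -1.  -0. 240.] [140 141 150]
311 159 [ -6.  -1. 236.] [127 130 139]
311 161 [  3. -14. 140.] [58 72 91]
311 163 [ -3. -14. 143.] [51 67 85]
311 165 [-20.  -4. 224.] [83 88 97]
311 167 [-27.  -3. 236.] [101 100 104]
311 169 [-33.  -3. 242.] [100 100 103]
318 155 [ 11. -23. 209.] [111 112 119]
318 157 [  0. -19. 243.] [137 139 148]
318 159 [ -5. -19. 240.] [138 140 148]
318 161 [  8. -38. 121.] [ 89  98 110]
318 163 [  2. -38. 120.] [55 73 89]
318 165 [ -5. -38. 123.] [74 83 94]
318 167 [-24. -23. 228.] [ 97  98 103]
318 169 [-31. -22. 240.] [ 98  98 102]
scene
180 188 [-24. -45. 226.] [83 87 90]
180 190 [ -1. -35. 242.] [110 114 118]
180 192 [-61. -64. 173.] [104 122 141]
180 194 [-51. -60. 176.] [ 89 117 138]
180 196 [151.  32. 382.] [138 148 156]
180 198 [152.  32. 377.] [165 169 176]
185 188 [-24. -31. 228.] [121 123 122]
185 190 [-22. -31. 223.] [142 141 148]
185 192 [  3. -22. 241.] [144 151 158]
185 194 [-83. -60. 145.] [ 70  88 105]
185 196 [-79. -59. 141.] [110 117 129]
185 198 [151.  41. 378.] [166 170 174]
```

Request:
jog_arm([
  [[0, -5, 0.4, 0, 0, 0, 0], [0, -10, 0.8, 0, 0, 0, 0], [0, -12, 1, 0, 0, 0, 0], [0, -15, 1.2, 0, 0, 0, 0], [0, -18, 1.5, 0, 0, 0, 0]],
])

```text
time_s: 13.35
eef_pos: [0.4473, -0.0479, 0.3177]
orientation: [2.318, 2.117, 0.003]
contact_force: [0.4, 0.4, -3.9]
opening: 0.0132
gripper_force: 60.0
```

Request:
jog_arm([
  [[0, -18, 1.5, 0, 0, 0, 0], [0, -15, 1.2, 0, 0, 0, 0], [0, -10, 1, 0, 0, 0, 0], [0, -5, 0.5, 0, 0, 0, 0], [0, 0, 0, 0, 0, 0, 0]],
])

```text
time_s: 13.77
eef_pos: [0.3989, -0.0436, 0.3176]
orientation: [2.318, 2.117, 0.002]
contact_force: [-0.0, 0.3, -3.7]
opening: 0.0135
gripper_force: 59.9
```

```bash
python3 c.py x top
python3 - <<'E'
import numpy as np,cv2
a=np.load("top3.npz")["im"]; b=np.load("scene3.npz")["im"]
f=lambda x:cv2.resize(x,(390,390),interpolation=cv2.INTER_CUBIC)
cv2.imwrite("pics/x5.png",np.hstack([f(a[80:250,230:400]),f(b[110:250,120:260])]))
E
```

```text
t 13.77 tcp [398.9 -43.6 317.6] yaw_x 84.81 zdir [ 0.002 -0.    -1.   ] F [-0.   0.3 -3.7] open 13.5 grip 59.9 q [-0.24 -0.4   2.27  0.    1.27 -0.15]
tcp in chute x,y mm -282.0 5.8
wrist rim plane [-0.1088  0.066   0.1504] 10801 x,y range [[-0.2288, -0.0603, 0.1612], [-0.1384, 0.0712, 0.1789]] ((-0.1788189560174942, 0.006491892039775848), (0.12802977859973907, 0.11159341782331467), 84.30706787109375)
top rim plane [ 0.0059 -0.0026  0.1782] 703 x,y range [[-0.238, -0.0685, 0.1732], [-0.0583, 0.0717, 0.1813]] ((-0.15335160493850708, 0.001494474709033966), (0.14120934903621674, 0.19096258282661438), 89.46344757080078)
scene rim plane [ 0.0036 -0.0061  0.1773] 460 x,y range [[-0.2305, -0.0683, 0.1728], [-0.057, 0.0699, 0.181]] ((-0.15259745717048645, 0.0001587122678756714), (0.13942916691303253, 0.192881777882576), 89.29414367675781)
```

View pics/x5.png

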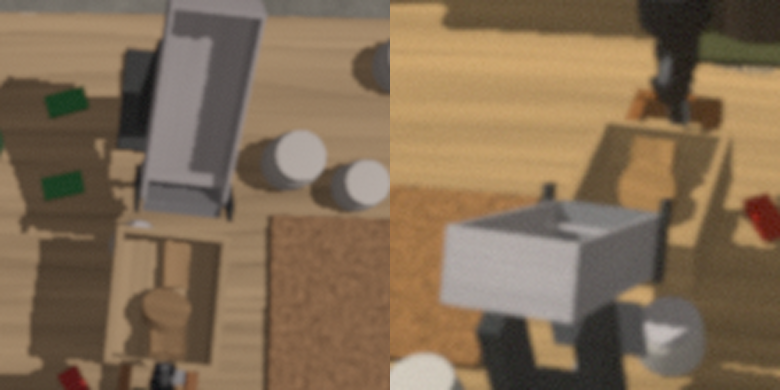

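Request:
jog_arm([
  [[0, -4, -8, 0, 0, 0, 0], [0, -4, -16, 0, 0, 0, 1], [0, 0, -24, 0, 0, 0, 1], [0, 0, -26, 0, 0, 0, 1], [0, 0, -26, 0, 0, 0, 1]],
])

```text
time_s: 14.33
eef_pos: [0.3917, -0.1452, 0.3175]
orientation: [2.242, 2.2, -0.0]
contact_force: [0.5, -0.6, -2.5]
opening: 0.0128
gripper_force: 59.9
```

Request:
jog_arm([
  [[0, 0, -26, 0, 0, 0, 0.8], [0, 0, -26, 0, 0, 0, 0], [0, 0, -26, 0, 0, 0, 0], [0, 0, -26, 0, 0, 0, 0], [0, 0, -26, 0, 0, 0, 0]],
])

```text
time_s: 14.75
eef_pos: [0.3914, -0.2759, 0.3173]
orientation: [2.229, 2.213, -0.001]
contact_force: [0.8, -0.4, -4.5]
opening: 0.0131
gripper_force: 59.9
```

Request:
jog_arm([
  [[0, 0, -26, 0, 0, 0, 0], [0, 0, -22, -5, 0, 0, 0], [0, 0, -12, -12, 0, 0, 0], [0, 0, -6, -20, 0, 0, 0], [0, 0, 0, -20, 0, 0, 0]],
])

```text
time_s: 15.17
eef_pos: [0.3918, -0.3425, 0.2607]
orientation: [2.228, 2.21, -0.002]
contact_force: [0.5, 0.1, -3.8]
opening: 0.0132
gripper_force: 59.9
```

Run:
```python
from h import *
st()
for n in ["top","scene"]:
    p=robot.camera_params(n); im,d=robot.capture(n); C=cloud(p,d)
    z0=robot.state()["eef_pos"][2]-.2059
    b=C[np.all((C>[.42,-.45,z0+.05])&(C<[.64,-.24,z0+.075]),axis=2)]
    print(n,z0,len(b),np.percentile(b,[1,50,99],axis=0).round(4).tolist(),cv2.minAreaRect(b[:,:2].astype(np.float32)))
    np.savez(n+"4.npz",im=im,d=d)
```

```text
t 15.17 tcp [ 391.8 -342.5  260.7] yaw_x 89.53 zdir [ 0.002 -0.003 -1.   ] F [ 0.5  0.1 -3.8] open 13.2 grip 59.9 q [-0.82 -0.03  2.06 -0.    1.1  -0.81]
top 0.04933435071567052 1228 [[0.4254, -0.4136, 0.0997], [0.5038, -0.3414, 0.1162], [0.6147, -0.2758, 0.1239]] ((0.5173101425170898, -0.34463000297546387), (0.139225572347641, 0.19540923833847046), 89.4453125)
scene 0.05031491123449053 989 [[0.4266, -0.4143, 0.1005], [0.5102, -0.345, 0.1104], [0.6148, -0.2732, 0.1177]] ((0.5178788900375366, -0.34474143385887146), (0.14505349099636078, 0.19608956575393677), 89.592041015625)
```

Request:
jog_arm([
  [[0, 0, 0, -15, 0, 0, 0], [0, 0, 0, -12, 0, 0, 0], [0, 0, 0, -7, 0, 0, 0], [0, 0, 0, -3, 0, 0, 0], [0, 0, 0, -2, 0, 0, 0]],
])

```text
time_s: 15.68
eef_pos: [0.3917, -0.3397, 0.2212]
orientation: [-2.228, -2.214, 0.0]
contact_force: [0.3, -0.8, -4.5]
opening: 0.0127
gripper_force: 60.1
```

Request:
jog_arm([
  [[0, 0, 0, -2, 0, 0, 0], [0, 0, 0, -1, 0, 0, 0], [0, 0, 0, 0, 0, 0, 0]],
])

```text
time_s: 15.93
eef_pos: [0.3919, -0.3398, 0.2188]
orientation: [2.228, 2.213, 0.0]
contact_force: [-0.9, 0.7, -3.7]
opening: 0.013
gripper_force: 60.0
```

Request:
jog_arm([
  [[0, 0, 0, -1, 0, 0, 0], [0, 0, 0, -1, 0, 0, 0], [0, 0, 0, 0, 0, 0, 0]],
])

```text
time_s: 16.18
eef_pos: [0.392, -0.3401, 0.2179]
orientation: [2.228, 2.213, 0.0]
contact_force: [-4.1, 2.0, 5.1]
opening: 0.0131
gripper_force: 61.3
```

Contact made with the board; release with a limited opening and lift out.

Request:
jog_arm([
  [[36, 0, 0, 0, 0, 0, 0], [36, 0, 0, 0, 0, 0, 0], [36, 0, 0, 0, 0, 0, 0], [36, 0, 0, 0, 0, 0, 0]],
])

```text
time_s: 16.52
eef_pos: [0.3919, -0.3399, 0.2167]
orientation: [2.228, 2.213, 0.0]
contact_force: [0.2, -0.6, 0.3]
opening: 0.036
gripper_force: 0.0
```

Request:
jog_arm([
  [[36, 0, 0, 15, 0, 0, 0], [36, 0, 0, 30, 0, 0, 0], [36, 0, 0, 35, 0, 0, 0], [36, 0, 0, 35, 0, 0, 0], [36, -5, 20, 30, 0, 0, 0]],
])

```text
time_s: 16.93
eef_pos: [0.3871, -0.3213, 0.3644]
orientation: [2.228, 2.209, -0.001]
contact_force: [0.1, -1.0, 0.9]
opening: 0.0359
gripper_force: 0.0
```

Request:
jog_arm([
  [[36, 0, 35, 0, 0, 0, 0], [36, 0, 35, 0, 0, 0, 0], [36, 0, 35, 0, 0, 0, 0], [36, 0, 35, 0, 0, 0, 0], [36, 0, 0, 0, 0, 0, 0]],
])

```text
time_s: 17.35
eef_pos: [0.3863, -0.1758, 0.3611]
orientation: [-2.223, -2.219, -0.003]
contact_force: [-0.5, -0.9, 0.1]
opening: 0.0357
gripper_force: 0.0
```

Run:
```python
from h import *
st()
for n in ["top","scene"]:
    p=robot.camera_params(n); im,d=robot.capture(n); C=cloud(p,d)
    b=C[np.all((C>[.42,-.45,.065])&(C<[.64,-.24,.09]),axis=2)]
    print(n,len(b),np.percentile(b,[1,50,99],axis=0).round(4).tolist(),cv2.minAreaRect(b[:,:2].astype(np.float32)))
    cv2.imwrite(f"pics/{n}9.png",im)
cv2.imwrite("pics/end.png",cv2.resize(cv2.imread("pics/top9.png"),(800,600)))
```

```text
t 17.35 tcp [ 386.3 -175.8  361.1] yaw_x 89.87 zdir [ 0.001  0.002 -1.   ] F [-0.5 -0.9  0.1] open 35.7 grip 0.0 q [-0.55 -0.38  2.18  0.    1.34 -0.55]
top 934 [[0.4225, -0.4131, 0.0654], [0.5028, -0.346, 0.0759], [0.6147, -0.2725, 0.0826]] ((0.5181658267974854, -0.34274113178253174), (0.14153173565864563, 0.19407649338245392), 89.7531967163086)
scene 867 [[0.4246, -0.4156, 0.0653], [0.5057, -0.3519, 0.0748], [0.6175, -0.2751, 0.0818]] ((0.5199149250984192, -0.3459830582141876), (0.19858601689338684, 0.1439507156610489), 0.1528283655643463)
```

View pics/end.png

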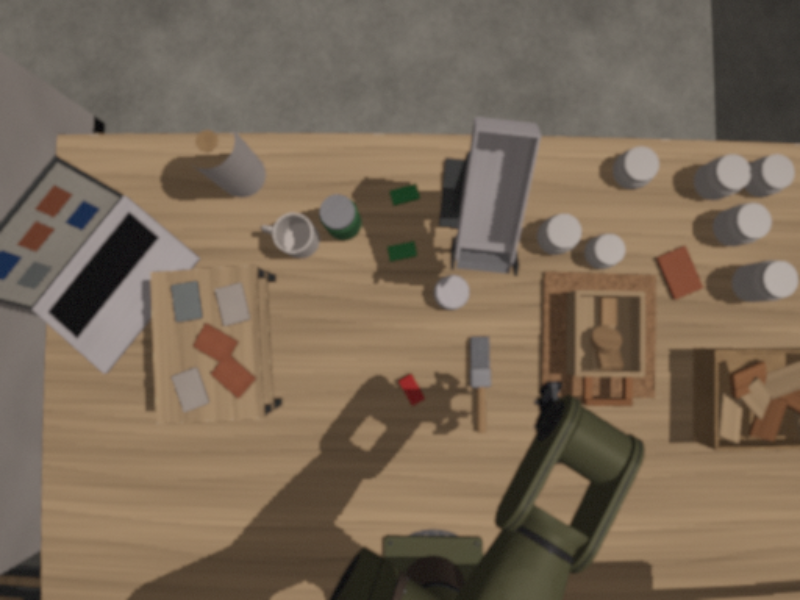

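```bash
python3 -c "
from bench import robot
print(robot.finish_job())"
```

```text
the job is handed in; nothing more can be done
None
```

The job is done and handed in at about 17 s of the 72 s allowed: the catch box stands upright within a few mm of the work board's centre with all three tiles in it. The gate is closed, and the last top picture shows the other things on the bench unmoved.

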